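Stand the hand lamp in the tip-up holder

ROBOT

A 7-joint arm with a two-finger parallel gripper is mounted at the origin on a cart in front of the work surface, level with it; the furniture and walls round the work are solid. World frame = base frame: x ahead of the robot, y to its left, z up, the work surface at z = 0. Lengths are in m, angles in rad, forces in N, time in s.
With the tool pointing down it reaches from about 0.425 to 0.875 m from the base axis. Payload 8.4 kg.
Tool frame: the origin (TCP) lies at the very end of the fingers, on their centre line; the grasp point (between the pads) lies 19 mm behind it; z points along the fingers, y is the direction in which the jaws open and shut (so a half turn about z gives the same grasp; the last joint's range is limited). The gripper opens to 85 mm and grips with 20 to 120 N. Pads are 22 mm wide; open, the fingers measure 114 mm over their backs; the gripper's body (76 mm by 85 mm) begins 54 mm behind the grasp point. The pads swing forward as they close: fully open they stand 13 mm farther back than shut.
Start: joints at [1.147, 0.333, 0.04, 1.465, -0.013, 1.343, -0.059], TCP at [0.207, -0.616, 0.231] pointing down, gripper open.
Joint ranges: [-2.58, 2.58], [-0.38, 2.09], [-1.3, 1.39], [0.25, 2.4], [-1.5, 4.64], [0.08, 2.09], [-2.65, 2.65]. Speed limits (rad/s): [2.22, 2.22, 2.79, 2.79, 3.14, 3.14, 3.14].

INTERFACE

Orientations are given as a 3x3 rotation matrix whose columns are the frame's x, y, z axes.
In Python, from station import env, cams, hand_in, finder gives the robot as it stands.
- The arm moves only by the tool step_arm, never from a script. Its argument "rows" is a list of rows, each an object with "grip": the opening, from 0 (shut) to 1 (fully open); "xyz": the shift along the tool's x, y, z in m, a list of three; "twist": the turn about the tool's z in rad. A call has 1 to 12 rows; each row is the pose to reach, as a shift and turn from the pose measured when the call began, along the tool's axes at that moment; what a row does not reach only later rows make up. A row lasts 1/8 s, in which the tool goes at most 62.5 mm and 10.7 degrees, less where a joint would pass 70% of its speed; a pose out of reach is approached as far as the arm can. A call with a gripper value outside its range is refused whole. The fingers move at their own pace and stop on an object; "squeeze" is the grip in N (left out, the last holds). Time passes only in rows, so rows that repeat a pose let the fingers close. It gives the time, the measured TCP pose, the force and the opening at its end, in the units of the state.
- env.state(): the state, without advancing time (a new reading comes with each control period).
- cams.get_image(name): name is "scene" or "top"; returns the picture (480x640x3 uint8, red, green, blue); there is no depth.
- cams.camera_model(name): a dict with "fov_y" (degrees; the focal length in pixels is half the picture's height over the tangent of half this angle, whatever the lens; pixels are square), "cx", "cy" (the principal point, pixels), "world_from_camera" (4x4, takes a point from camera to world coordinates). Camera axes: x right, y up, looking along -z (the intrinsics and any distortion apply to the point x, -y, -z); pixel columns grow to the right and rows downward; lengths in m; the calibration is good to about 2 mm. A picture is of the moment at which its call begins. camera_model takes no time and is no camera call.
- hand_in(): hands the job in, once; it reports no verdict.
Trained networks look in the newest picture that a camera, given by its name, has taken for a name from the list of things; names that differ only in an ending like _2 or _b are one class to them, and where a whole thing is asked for, a point or a joint stands for the part that bears it (a point fixed in the world has none). Each returns a list of dicts, best first, with "conf" (0 to 1); they miss things now and then, are a little off and sometimes report something else, mostly with a low value. They report only what shows in the picture. A call takes as long as a camera call. They do not tell look-alikes from the thing itself.
- finder.look_for(camera, label): "box" ([left, top, right, bottom] in pixels, round what is visible of it).
- finder.outline_of(camera, label): "pixels" (480x640 bool, what is visible of it) and "box" ([left, top, right, bottom] in pixels, round what is visible of it).
The state is a dict: "time": time; "q": joint angles; "joint_velocities": joint speeds; "tau": joint torques, N m; "ee_pos": TCP position; "tcp_rot": TCP orientation; "force": force on the tool from outside, world axes, zero at the start; "ft_torque": the same for the moment, N m; "finger_gap": finger opening in m.
Only numpy, scipy, OpenCV 4.12 (cv2) and the standard library are available. Lean on these libraries where they do the work, as an engineer would, in place of code of your own. Each camera call takes 0.05 s, during which the arm holds its last target.

TASK

Put the hand lamp away in the tip-up holder: with the cup still lying down, slide the lamp along the fence into it, rear end first, until you feel it bottom, then push the lever over so that cup and lamp stand fully upright, lens up. The lever can only come all the way down once the loose steel block beneath its path has been cleared well to one side (left lying on the bench). Do not shift the other loose things on the bench.

Things in the scene. Friction and masses are not known exactly. Their poses are not given: they have to be found in the camera images.
- lamp: square orange hand lamp lying on the bench, 35 wide (x) x 142 long (y) x 33 high (z) mm, 0.13 to 0.25 kg; origin at the middle of its underside; -y points to the pale lens end (70 mm away), +y to the rear end with the black ribs (71 mm away), which goes into the cup; at the start the rear end points roughly towards the holder
- holder: fixed base of the tip-up holder; origin on the bench top under the cup's pivot; +y points along the loading lane out of the lying cup, z up; the pivot axis is the x axis at 12 mm height, between two cheeks 30 mm high, outer faces at x = +-33 mm
- fence (a point): middle of the foot of the steel fence's guiding face, at (-18.5, 225, 0) mm in the holder frame. The fence is 22 mm high and runs along the holder's y from 125 to 325 mm; the lane is on its +x side, open to the bench; behind it a flat flange 3 mm high reaches to x = -51 mm. A lamp resting along the fence is in line with the cup
- tip_cup (a joint): angle of the swinging cup: 0 lying (mouth towards the holder's +y, as at the start), 1.571 upright against its stop. With the lamp in it, its weight carries it back to lying below about 1.0 rad and on to the upright stop beyond about 1.35 rad; in between hinge friction may hold it. 3 to 5 N at the lever bar moves it
- cup_bottom (a point): centre of the cup's inside bottom; turns with the cup: its y axis points out of the mouth. Lying, it is at (0, 0, 21.5) mm in the holder frame and the bore's floor is 3 mm above the bench. Bore 41 wide (x) x 37 mm (z), 80 mm deep along y. With the lamp home the lamp's origin is 71 mm from here along y
- cup_mouth (a point): centre of the cup's mouth, 80 mm from the bottom along y; flared sides and a lip sloping down to the bench reach 20 mm further out
- lever_bar (a point): middle of the round steel cross bar on the end of the lever, 12 mm thick and 60 mm long along x. With the cup lying it stands above the pivot (holder frame y = 10 mm, height 112 mm), with the cup upright it lies at y = -100 mm, height 22 mm: push it towards the holder's -y and then down, round the pivot, radius 100 mm
- lever_rest (a point): point on the bench over which the lever bar comes down, at (0, -100, 0) mm in the holder frame
- block: loose sawn steel block, 32 (x) x 50 (y) x 36 (z) mm, 0.44 kg, lying under the lever's path; origin at the middle of its underside
- tape_measure: yellow tape measure standing beyond the block, 34 x 79 (y) x 65 mm high; bystander
- flux_tin: small round tin with green lid, 58 mm across, 28 mm high; bystander
- gas_cup: pink ceramic gas cup standing, 24 mm across, 46 mm high; bystander
- bolt: steel bolt standing on its head, 20 mm across, 50 mm high; bystander
Mind the look-alikes: they are no part of the job. What is meant by the block is not brown or purple, and is the larger of those in its own colour.

How it is judged:
By the outcome, as a careful person would: the job done as asked, in the order asked, and still so for the second after the job is handed in, with the robot touching nothing.
It also fails if it takes over 72 s, if anything falls off the work surface, if the arm or the gripper's body presses on something with over 40 N, if the wrist force passes 120 N, or if a joint passes its speed limit or range.

## Working session

There is one attempt and no reset: what is moved stays moved. The work goes in short steps, Python scripts to look and compute and a tool call to move; the robot and the scene stay as the last step left them, time stands still between calls to the robot, and variables do not carry over. Pictures are saved under pics/ and viewed, and the job is handed in when it is done.

Besides the shell and the picture viewer there is one more tool, called after "Request:" as name(argument=value, ...) on one line, values as JSON. step_arm: Moves the arm, as the interface text tells. Its arguments: {"type":"object","properties":{"rows":{"type":"array"},"squeeze":{"type":"number"}},"required":["rows"]}

```bash
ls; mkdir -p pics; cat > h.py <<'E'
from station import env, cams, hand_in, finder
import numpy as np, cv2
def save(n,img): cv2.imwrite(f'pics/{n}.png',cv2.cvtColor(img,cv2.COLOR_RGB2BGR))
def ray(cam,u,v):
    m=cams.camera_model(cam); f=240/np.tan(np.radians(m['fov_y']/2)); T=np.array(m['world_from_camera'])
    d=T[:3,:3]@np.array([(u-m['cx'])/f,-(v-m['cy'])/f,-1]); return T[:3,3],d
def onz(cam,u,v,z=0):
    o,d=ray(cam,u,v); return o+d*(z-o[2])/d[2]
def proj(cam,p):
    m=cams.camera_model(cam); f=240/np.tan(np.radians(m['fov_y']/2)); T=np.linalg.inv(np.array(m['world_from_camera']))
    c=T[:3,:3]@np.asarray(p)+T[:3,3]; return np.array([m['cx']+f*c[0]/-c[2], m['cy']-f*c[1]/-c[2]])
E
python3 - <<'E'
from h import *
for c in('scene','top'):
    save(c+'0',cams.get_image(c)); m=cams.camera_model(c); print(c,m)
s=env.state(); print({k:np.round(v,3) for k,v in s.items()})
E
```

```text
pics
scene {'fov_y': 48.876567692852916, 'cx': 313.4098101306478, 'cy': 239.5912317587061, 'world_from_camera': array([[-0.54559294,  0.46007478, -0.70047094, -0.11226534],
       [-0.83789235, -0.31569271,  0.44528028,  0.30796731],
       [-0.01627134,  0.82986102,  0.55773285,  0.65925676],
       [ 0.        ,  0.        ,  0.        ,  1.        ]])}
top {'fov_y': 49.8903095565644, 'cx': 326.4266543481517, 'cy': 242.32307310108231, 'world_from_camera': array([[ 0.01360415,  0.99730321, -0.07211956,  0.49391998],
       [-0.9996361 ,  0.01524528,  0.02225435, -0.14348226],
       [ 0.02329382,  0.07179057,  0.99714769,  1.08672398],
       [ 0.        ,  0.        ,  0.        ,  1.        ]])}
{'time': np.float64(0.1), 'q': array([ 1.147,  0.334,  0.04 ,  1.466, -0.013,  1.343, -0.059]), 'joint_velocities': array([ 0.   , -0.   ,  0.   , -0.002, -0.001, -0.001, -0.001]), 'tau': array([ 4.0000e-03, -6.6002e+01,  1.3700e+00, -4.0647e+01,  1.7000e-02,
        9.0000e-03,  0.0000e+00]), 'ee_pos': array([ 0.207, -0.616,  0.23 ]), 'tcp_rot': array([[ 0.948,  0.319, -0.001],
       [ 0.319, -0.948,  0.001],
       [-0.   , -0.002, -1.   ]]), 'force': array([-0.29 , -0.059, -0.9  ]), 'ft_torque': array([ 0.001,  0.044, -0.018]), 'finger_gap': np.float64(0.085)}
```

View pics/scene0.png

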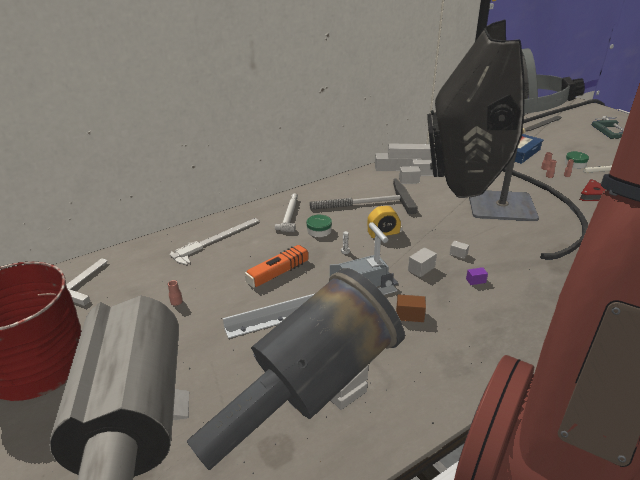

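View pics/top0.png

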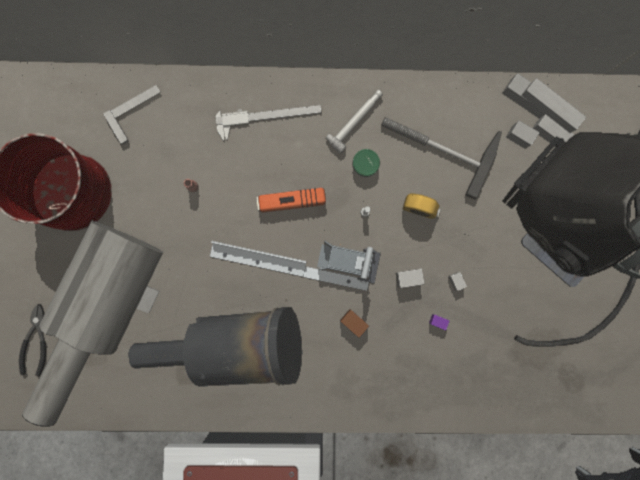

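```bash
python3 - <<'E'
from h import *
im=cams.get_image('top'); save('topc',cv2.resize(im[145:345,195:475],None,fx=2.85,fy=2.85,interpolation=cv2.INTER_CUBIC))
for l in ['lamp','holder','fence','tip_cup','cup_mouth','lever_bar','block','tape_measure','flux_tin','gas_cup','bolt']:
    r=finder.look_for('top',l); print(l,[(np.round(d['box']).astype(int).tolist(),round(d['conf'],2)) for d in r[:6]])
im=cams.get_image('scene'); save('scc',cv2.resize(im[190:350,210:500],None,fx=2.75,fy=2.75,interpolation=cv2.INTER_CUBIC))
for l in ['block','lever_bar','lamp']:
    r=finder.look_for('scene',l); print(l,[(np.round(d['box']).astype(int).tolist(),round(d['conf'],2)) for d in r[:6]])
E
```

```text
lamp [([255, 187, 325, 217], 0.69)]
holder [([211, 242, 379, 289], 0.65)]
fence [([212, 245, 379, 288], 0.55)]
tip_cup [([320, 246, 373, 278], 0.98)]
cup_mouth [([315, 244, 368, 279], 0.58), ([354, 148, 381, 176], 0.58)]
lever_bar [([318, 242, 373, 278], 0.67)]
block [([343, 315, 367, 338], 0.87), ([431, 314, 450, 332], 0.78), ([450, 271, 464, 292], 0.75)]
tape_measure [([403, 191, 439, 217], 0.75), ([322, 240, 372, 279], 0.7), ([251, 189, 324, 213], 0.28)]
flux_tin [([351, 148, 381, 176], 0.76)]
gas_cup []
bolt []
block [([412, 247, 437, 273], 0.94), ([467, 267, 488, 285], 0.79), ([451, 242, 471, 260], 0.77), ([331, 223, 394, 285], 0.61), ([395, 296, 424, 320], 0.58), ([368, 207, 405, 238], 0.44)]
lever_bar [([327, 222, 391, 285], 0.69)]
lamp [([246, 247, 306, 286], 0.91)]
```

View pics/topc.png

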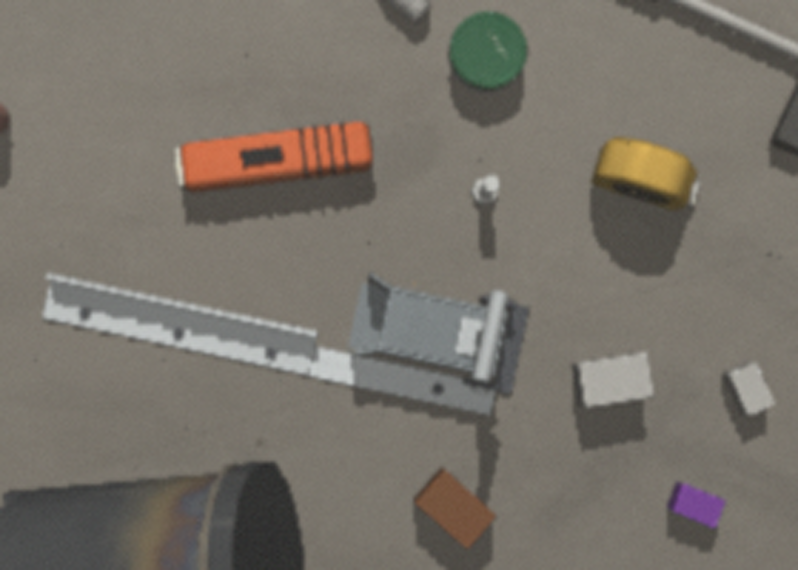

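View pics/scc.png

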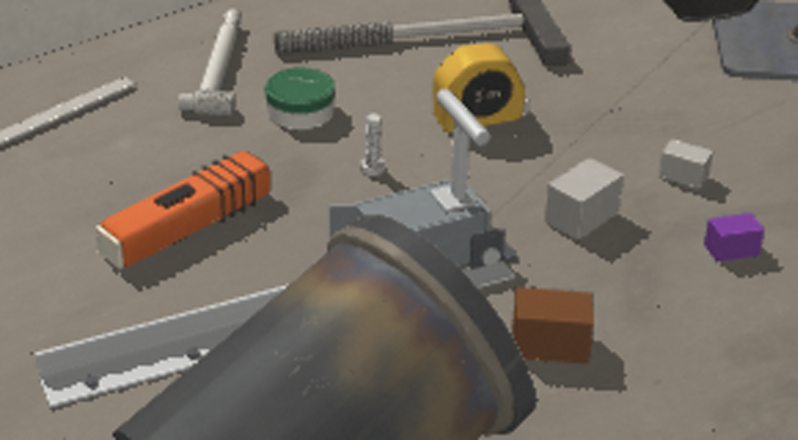

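```bash
python3 - <<'E'
from h import *
a=cams.get_image('top'); 
save('c1',cv2.resize(a[230:300,205:385],None,fx=4.4,fy=4.4,interpolation=cv2.INTER_CUBIC))
save('c2',cv2.resize(a[180:225,245:385],None,fx=5.7,fy=5.7,interpolation=cv2.INTER_CUBIC))
save('c3',cv2.resize(a[255:345,340:480],None,fx=5.7,fy=5.7,interpolation=cv2.INTER_CUBIC))
b=cams.get_image('scene')
save('c4',cv2.resize(b[210:340,215:445],None,fx=3.4,fy=3.4,interpolation=cv2.INTER_CUBIC))
E
```

```text
(no output)
```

View pics/c1.png

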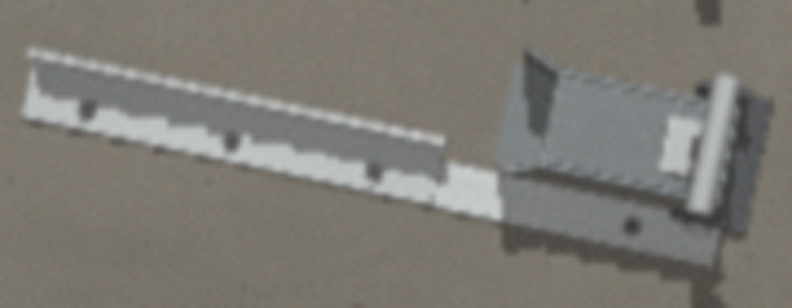

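View pics/c2.png

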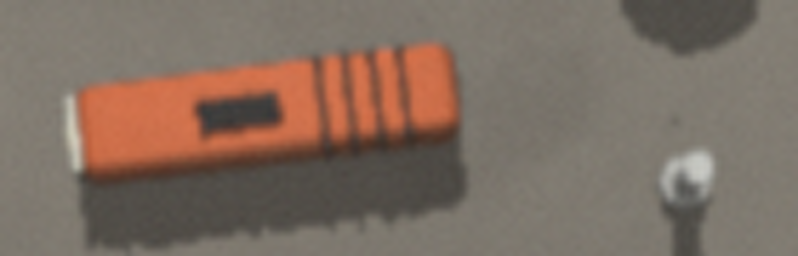

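View pics/c3.png

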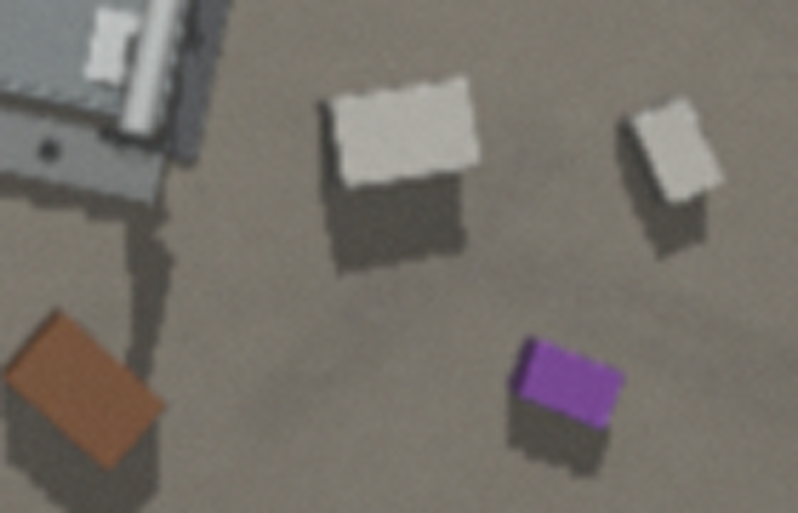

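View pics/c4.png

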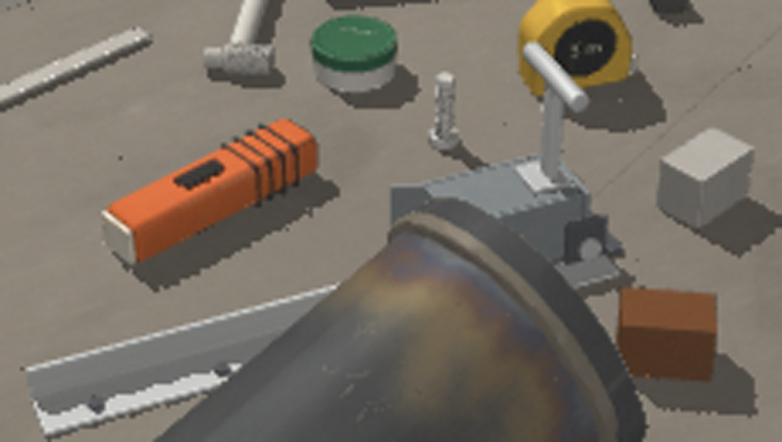

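```bash
cat > fit.py <<'E'
from h import *
from scipy.optimize import least_squares
def R(t): c,s=np.cos(t),np.sin(t); return np.array([[c,-s,0],[s,c,0],[0,0,1]])
def fit(obs,p0):
    f=lambda p: np.concatenate([proj(c,R(p[2])@np.array(q)/1000+[p[0],p[1],0])-px for c,q,px in obs])
    r=least_squares(f,p0,loss='soft_l1'); return r.x,np.round(r.fun.reshape(-1,2),1)
def loc(cam,px,off,s): return np.array(off)+np.array(px)/s
E
python3 - <<'E'
from fit import *
c1=lambda x,y:loc('t',(x,y),(205,230),4.4); c2=lambda x,y:loc('t',(x,y),(245,180),5.7); c3=lambda x,y:loc('t',(x,y),(340,255),5.7); c4=lambda x,y:loc('s',(x,y),(215,210),3.4)
H,r=fit([('top',(-18.5,325,22),c1(30,47)),('top',(-18.5,125,22),c1(444,136)),('top',(-51,325,3),c1(22,118)),('top',(30,10,112),c1(728,82)),('top',(-30,10,112),c1(702,207)),
 ('scene',(30,10,112),c4(533,48)),('scene',(-30,10,112),c4(576,100)),('scene',(-18.5,325,22),c4(27,368))],[.45,-.2,-.1]); print('holder',H,r.tolist())
k=lambda dx,y,z:(dx,y,z)
L,r=fit([('top',(16,-70,33),c2(68,95)),('top',(-16,-70,33),c2(80,172)),('top',(17,71,33),c2(450,44)),('top',(-17,71,33),c2(458,130)),
 ('scene',(16,-70,33),c4(105,212)),('scene',(17,71,33),c4(285,120)),('scene',(-17,71,33),c4(315,140)),('scene',(-17,-70,33),c4(135,228))],[.6,-.1,-.1]); print('lamp',L,r.tolist())
B,r=fit([('top',(16,25,36),c3(330,98)),('top',(16,-25,36),c3(466,78)),('top',(-16,-25,36),c3(480,160)),('top',(-16,25,36),c3(345,185)),
 ('scene',(16,25,36),c4(658,172)),('scene',(-16,25,36),c4(700,187)),('scene',(16,-25,36),c4(715,128)),('scene',(-16,-25,36),c4(752,150)),('scene',(-16,25,0),c4(702,228))],[.45,-.3,0.1]); print('block',B,r.tolist())
hf=lambda p:(R(H[2]).T@(np.append(p[:2],0)-[H[0],H[1],0])*1000).round(0)
print('lamp in holder',hf(L),'block',hf(B),B[2]-H[2],L[2]-H[2])
def tri(a,b):
    o1,d1=ray('top',*a);o2,d2=ray('scene',*b);A=np.c_[d1,-d2];t=np.linalg.lstsq(A,o2-o1,rcond=None)[0];return (o1+d1*t[0]+o2+d2*t[1])/2,np.linalg.norm(o1+d1*t[0]-o2-d2*t[1])
print('nozzle rim', tri((287,308),(400,345)),tri((293,382),(325,410)), tri((130,355),(200,450)))
for n,px in dict(bolt=(366,213),gas=(190,188),flux=(366,162),tape=(421,205),brown=(354,323),purple=(440,322),small=(458,282)).items(): print(n,onz('top',*px,z=.03).round(3),hf(onz('top',*px,z=.03)))
E
```

```text
holder [ 0.52572971 -0.25337906 -0.19389679] [[-0.1, 0.2], [0.8, 0.1], [0.0, -0.1], [0.2, -1.8], [-0.2, 0.8], [-1.2, 0.1], [1.0, 0.7], [-0.5, -0.3]]
lamp [ 0.65939136 -0.20637238 -0.10785542] [[123.7, -0.6], [119.8, 1.1], [-11.0, -0.6], [-14.4, 0.5], [101.9, -43.7], [-9.7, 0.4], [-11.6, 2.8], [100.8, -41.1]]
block [ 0.49884811 -0.3406248   0.17035862] [[-0.2, 0.3], [0.0, 0.0], [0.2, 1.1], [-0.2, 0.6], [-0.0, -3.7], [0.5, -1.3], [-1.4, -0.7], [0.5, -0.7], [-1.9, 1.0]]
lamp in holder [122.  72.   0.] block [-10. -91.   0.] 0.36425541331434097 0.08604137496889172
nozzle rim (array([ 0.39602676, -0.12514133,  0.001095  ]), np.float64(0.10690678283170105)) (array([ 0.30780842, -0.04771368, -0.02551456]), np.float64(0.12400915755999552)) (array([0.3364197 , 0.2150026 , 0.03887441]), np.float64(0.012135337594236384))
bolt [ 0.632 -0.248  0.03 ] [104.  26.   0.]
gas [0.678 0.115 0.03 ] [ 78. 391.   0.]
flux [ 0.739 -0.247  0.03 ] [208.  47.   0.]
tape [ 0.651 -0.362  0.03 ] [144. -83.   0.]
brown [ 0.407 -0.225  0.03 ] [-122.    5.    0.]
purple [ 0.411 -0.401  0.03 ] [ -84. -167.    0.]
small [ 0.493 -0.439  0.03 ] [   3. -188.    0.]
```

```bash
python3 - <<'E'
from fit import *
c2=lambda x,y:loc('t',(x,y),(245,180),5.7); c4=lambda x,y:loc('s',(x,y),(215,210),3.4)
L,r=fit([('top',(-16,-70,33),c2(68,95)),('top',(16,-70,33),c2(80,172)),('top',(-17,71,33),c2(450,44)),('top',(17,71,33),c2(458,130)),
 ('scene',(-16,-70,33),c4(105,212)),('scene',(-17,71,33),c4(285,120)),('scene',(17,71,33),c4(315,140)),('scene',(17,-70,33),c4(135,228))],[.63,-.1,3.2]); print('lamp',L,r.tolist())
H=[0.5257,-0.2534,-0.1939]
hf=lambda p:(R(H[2]).T@(np.append(p[:2],0)-[H[0],H[1],0])*1000).round(1)
print(hf(L), L[2]-np.pi-H[2])
m=cams.camera_model('scene')
# nozzle: silhouette in top & scene; far rim centre estimates
def tri(a,b):
    o1,d1=ray('top',*a);o2,d2=ray('scene',*b);A=np.c_[d1,-d2];t=np.linalg.lstsq(A,o2-o1,rcond=None)[0];return (o1+d1*t[0]+o2+d2*t[1])/2,np.linalg.norm(o1+d1*t[0]-o2-d2*t[1])
print(tri((285,346),(365,315)),tri((130,355),(200,455)),tri((95,320),(115,370)))
E
```

```text
lamp [ 0.65627639 -0.09322336  3.29195133] [[-0.6, 0.2], [-0.8, 2.0], [0.3, -0.3], [1.1, 0.8], [-1.6, -2.4], [-0.2, -3.1], [1.6, -2.3], [-0.4, 0.5]]
[ 97.3 182.3   0. ] 0.3442586809100263
(array([ 0.36788175, -0.09000846,  0.09960593]), np.float64(0.00010395556225554857)) (array([0.33508157, 0.21717966, 0.03136168]), np.float64(0.013090264409134763)) (array([0.42011202, 0.26178246, 0.14226478]), np.float64(0.02433525641471334))
```

Request:
step_arm(rows=[{"grip": 1, "xyz": [0.05, -0.058, 0], "twist": -0.12}, {"grip": 1, "xyz": [0.1, -0.116, 0], "twist": -0.3}, {"grip": 1, "xyz": [0.157, -0.175, 0], "twist": -0.48}, {"grip": 1, "xyz": [0.21, -0.174, 0], "twist": -0.66}, {"grip": 1, "xyz": [0.26, -0.172, 0.02], "twist": -0.84}, {"grip": 1, "xyz": [0.31, -0.17, 0.05], "twist": -1.02}, {"grip": 1, "xyz": [0.35, -0.168, 0.08], "twist": -1.2}, {"grip": 1, "xyz": [0.365, -0.168, 0.1], "twist": -1.38}, {"grip": 1, "xyz": [0.365, -0.168, 0.1], "twist": -1.416}, {"grip": 1, "xyz": [0.365, -0.168, 0.1], "twist": -1.416}, {"grip": 1, "xyz": [0.365, -0.168, 0.1], "twist": -1.416}])

```text
time: 2.38
ee_pos: [0.4992, -0.3417, 0.1328]
tcp_rot: [[-0.165, 0.986, 0.001], [0.986, 0.165, -0.002], [-0.002, 0.001, -1.0]]
force: [-0.5, -0.0, -0.3]
finger_gap: 0.0853
```

```bash
python3 - <<'E'
from h import *
save('s1',cams.get_image('scene'))
s=env.state(); print(s['time'],s['ee_pos'],s['tcp_rot'].round(3),s['q'].round(2))
E
```

```text
2.425 [ 0.49929575 -0.34147307  0.1327072 ] [[-0.166  0.986  0.001]
 [ 0.986  0.166 -0.002]
 [-0.002  0.001 -1.   ]] [ 0.81  0.33 -0.35  1.69  0.12  1.14  0.6 ]
```

View pics/s1.png

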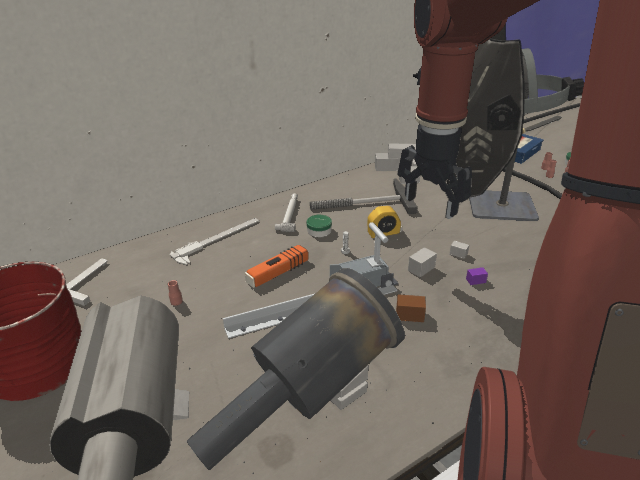

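```bash
python3 - <<'E'
from h import *
s=env.state()
for p in [s['ee_pos'],(0.4988,-.3406,.036)]: print(proj('scene',p),proj('top',p))
E
```

```text
[427.82100156 213.77832813] [421.28360592 278.02023204]
[422.65469854 255.13749912] [411.06183504 278.39087631]
```

Request:
step_arm(rows=[{"grip": 1, "xyz": [0.001, 0, 0.06], "twist": 0}, {"grip": 1, "xyz": [0.001, 0, 0.1], "twist": 0}, {"grip": 1, "xyz": [0.001, 0, 0.122], "twist": 0}, {"grip": 1, "xyz": [0.001, 0, 0.122], "twist": 0}, {"grip": 0.2, "xyz": [0.001, 0, 0.122], "twist": 0}, {"grip": 0.2, "xyz": [0.001, 0, 0.122], "twist": 0}, {"grip": 0.2, "xyz": [0.001, 0, 0.122], "twist": 0}, {"grip": 0.2, "xyz": [0.001, 0, 0.122], "twist": 0}, {"grip": 0.2, "xyz": [0.001, 0, 0.122], "twist": 0}], squeeze=50)

```text
time: 3.55
ee_pos: [0.5001, -0.3411, 0.012]
tcp_rot: [[-0.166, 0.986, 0.003], [0.986, 0.166, -0.003], [-0.003, 0.002, -1.0]]
force: [-1.1, 0.7, 6.4]
finger_gap: 0.0311
```

Request:
step_arm(rows=[{"grip": 0.2, "xyz": [0, 0, -0.03], "twist": 0}, {"grip": 0.2, "xyz": [0.01, -0.03, -0.04], "twist": 0}, {"grip": 0.2, "xyz": [0.025, -0.065, -0.04], "twist": 0}, {"grip": 0.2, "xyz": [0.039, -0.1, -0.03], "twist": 0}, {"grip": 0.2, "xyz": [0.039, -0.1, -0.012], "twist": 0}, {"grip": 0.2, "xyz": [0.039, -0.1, -0.003], "twist": 0}, {"grip": 0.2, "xyz": [0.039, -0.1, -0.001], "twist": 0}, {"grip": 0.2, "xyz": [0.039, -0.1, 0.0], "twist": 0}, {"grip": 0.65, "xyz": [0.039, -0.1, 0.0], "twist": 0}, {"grip": 0.65, "xyz": [0.039, -0.1, 0.0], "twist": 0}, {"grip": 0.65, "xyz": [0.039, -0.1, -0.03], "twist": 0}, {"grip": 0.65, "xyz": [0.039, -0.1, -0.09], "twist": 0}])

```text
time: 5.05
ee_pos: [0.3936, -0.3182, 0.1011]
tcp_rot: [[-0.166, 0.986, 0.0], [0.986, 0.166, -0.0], [-0.0, 0.0, -1.0]]
force: [0.4, -0.5, 0.1]
finger_gap: 0.0555
```

```bash
python3 - <<'E'
from h import *
a=cams.get_image('top');b=cams.get_image('scene')
save('s2',b); save('t2',a)
s=env.state(); print(s['time'],s['ee_pos'],s['tcp_rot'].round(3),s['q'].round(2))
E
```

```text
5.15 [ 0.39815214 -0.32128791  0.10799951] [[-0.166  0.986  0.011]
 [ 0.986  0.166 -0.009]
 [-0.011  0.009 -1.   ]] [ 0.92  0.17 -0.36  1.94  0.07  1.03  0.7 ]
```

View pics/s2.png

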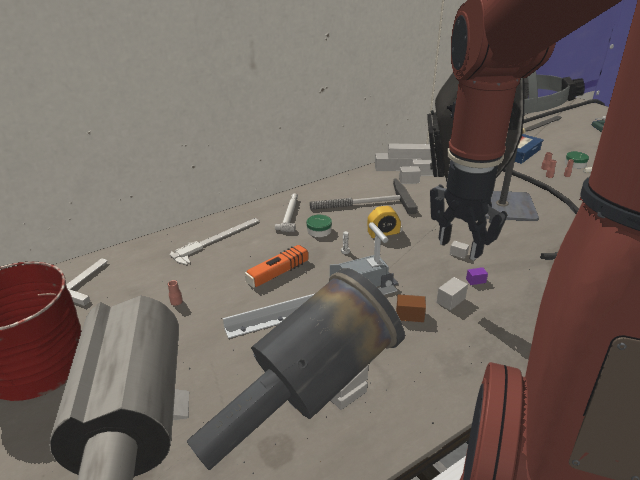

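Request:
step_arm(rows=[{"grip": 0.65, "xyz": [0.0, 0.0, -0.06], "twist": 0}, {"grip": 0.65, "xyz": [0.02, 0.04, -0.09], "twist": 0}, {"grip": 1, "xyz": [0.05, 0.09, -0.09], "twist": 0.017}, {"grip": 1, "xyz": [0.085, 0.14, -0.09], "twist": 0.017}, {"grip": 1, "xyz": [0.12, 0.19, -0.09], "twist": 0.017}, {"grip": 1, "xyz": [0.15, 0.24, -0.09], "twist": 0.017}, {"grip": 1, "xyz": [0.182, 0.292, -0.06], "twist": 0.017}, {"grip": 1, "xyz": [0.182, 0.292, -0.01], "twist": 0.017}, {"grip": 1, "xyz": [0.182, 0.292, 0.02], "twist": 0.017}, {"grip": 1, "xyz": [0.182, 0.292, 0.02], "twist": 0.017}])

```text
time: 6.4
ee_pos: [0.6546, -0.0935, 0.0861]
tcp_rot: [[-0.149, 0.989, 0.006], [0.989, 0.149, -0.009], [-0.009, 0.005, -1.0]]
force: [0.6, 0.8, 0.0]
finger_gap: 0.0854
```

```bash
python3 - <<'E'
from h import *
b=cams.get_image('scene')
save('s3',cv2.resize(b[100:360,180:520],None,fx=2.3,fy=2.3))
s=env.state(); print(s['time'],s['ee_pos'],s['tcp_rot'].round(3),s['q'].round(2))
E
```

```text
6.45 [ 0.65594351 -0.09367814  0.08845191] [[-0.149  0.989  0.01 ]
 [ 0.989  0.149 -0.009]
 [-0.01   0.008 -1.   ]] [ 0.45  0.51 -0.51  1.58  0.28  1.12  0.03]
```

View pics/s3.png

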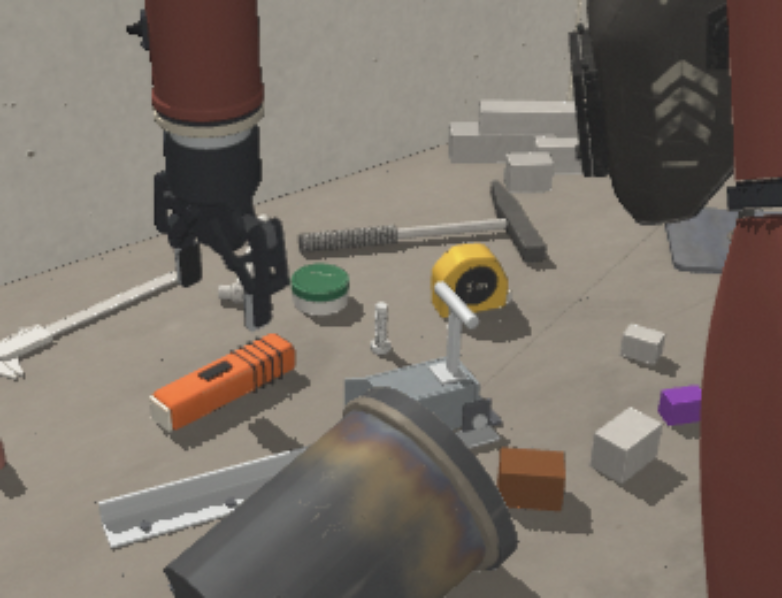

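Request:
step_arm(rows=[{"grip": 1, "xyz": [0.0, 0, 0.05], "twist": 0}, {"grip": 1, "xyz": [0.0, 0, 0.077], "twist": 0}, {"grip": 1, "xyz": [0.0, 0, 0.077], "twist": 0}, {"grip": 0.2, "xyz": [0.0, 0, 0.077], "twist": 0}, {"grip": 0.2, "xyz": [0.0, 0, 0.077], "twist": 0}, {"grip": 0.2, "xyz": [0.0, 0, 0.077], "twist": 0}, {"grip": 0.2, "xyz": [0.0, 0, 0.077], "twist": 0}, {"grip": 0.2, "xyz": [0.0, 0, 0.077], "twist": 0}], squeeze=35)

```text
time: 7.45
ee_pos: [0.6578, -0.0945, 0.0131]
tcp_rot: [[-0.149, 0.989, 0.012], [0.989, 0.149, -0.01], [-0.011, 0.01, -1.0]]
force: [-0.8, 0.1, 7.6]
finger_gap: 0.0331
```

```bash
python3 - <<'E'
from h import *
s=env.state(); print(s['time'],s['ee_pos'],s['tcp_rot'].round(3),s['finger_gap'])
H=np.array([0.5257,-0.2534]);c,sn=np.cos(-.1939),np.sin(-.1939)
t=H+np.array([[c,-sn],[sn,c]])@[.026,.205]; d=np.append(t-s['ee_pos'][:2],0); print(t,d,s['tcp_rot'].T@d, -.1939+np.pi/2-np.arctan2(s['tcp_rot'][1,0],s['tcp_rot'][0,0]))
E
```

```text
7.45 [ 0.65775478 -0.09449513  0.01307946] [[-0.149  0.989  0.012]
 [ 0.989  0.149 -0.01 ]
 [-0.011  0.01  -1.   ]] 0.03312441283406926
[ 0.59071366 -0.05725152] [-0.06704113  0.03724361  0.        ] [ 0.04678842 -0.0607545  -0.00115497] -0.343035008435437
```

Request:
step_arm(rows=[{"grip": 0.2, "xyz": [0, 0, -0.02], "twist": 0}, {"grip": 0.2, "xyz": [0.012, -0.015, -0.025], "twist": 0.1}, {"grip": 0.2, "xyz": [0.03, -0.035, -0.025], "twist": 0.22}, {"grip": 0.2, "xyz": [0.047, -0.057, -0.025], "twist": 0.343}, {"grip": 0.2, "xyz": [0.047, -0.057, -0.02], "twist": 0.343}, {"grip": 0.2, "xyz": [0.047, -0.057, -0.01], "twist": 0.343}, {"grip": 0.2, "xyz": [0.047, -0.057, -0.003], "twist": 0.343}, {"grip": 0.2, "xyz": [0.047, -0.057, -0.001], "twist": 0.343}, {"grip": 0.2, "xyz": [0.047, -0.057, -0.001], "twist": 0.343}])

```text
time: 8.57
ee_pos: [0.5945, -0.057, 0.0131]
tcp_rot: [[0.193, 0.981, 0.011], [0.981, -0.193, -0.01], [-0.008, 0.013, -1.0]]
force: [-3.5, -0.5, 5.5]
finger_gap: 0.033
```

```bash
cat > st.py <<'E'
from h import *
H=np.array([0.5257,-0.2534]);c,sn=np.cos(-.1939),np.sin(-.1939);RH=np.array([[c,-sn],[sn,c]])
def hf(p): return RH.T@(np.asarray(p)[:2]-H)
def show():
    s=env.state(); r=s['tcp_rot']; print('t',s['time'],'p',s['ee_pos'].round(4),'H',(hf(s['ee_pos'])*1000).round(1),'yawH',round(np.arctan2(r[1,0],r[0,0])+.1939,3),'f',s['force'].round(1),'fH',(RH.T@s['force'][:2]).round(1),'gap',round(float(s['finger_gap']),4),'q',s['q'].round(2)); return s
def go(x,y,z,s=None):
    s=s or env.state(); t=np.append(H+RH@[x/1000,y/1000],z/1000); print('move',(s['tcp_rot'].T@(t-s['ee_pos'])).round(4))
E
python3 - <<'E'
from st import *
b=cams.get_image('scene')
save('s4',cv2.resize(b[180:360,180:480],None,fx=2.6,fy=2.6)); a=cams.get_image('top'); save('t4',cv2.resize(a[140:340,190:490],None,fx=2.6,fy=2.6)); show()
E
```

```text
t 8.675 p [ 0.5945 -0.057   0.0131] H [ 29.7 205.9] yawH 1.571 f [-3.   0.3  5.5] fH [-3.  -0.3] gap 0.033 q [ 0.38  0.47 -0.45  1.8   0.26  0.92 -0.38]
```

View pics/s4.png

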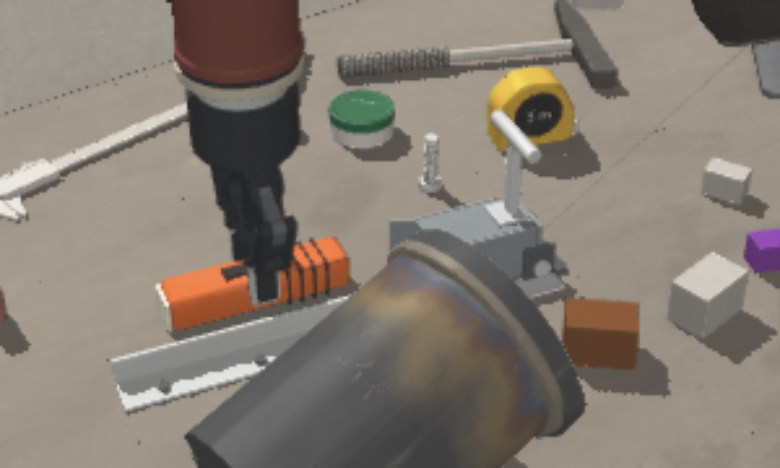

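View pics/t4.png

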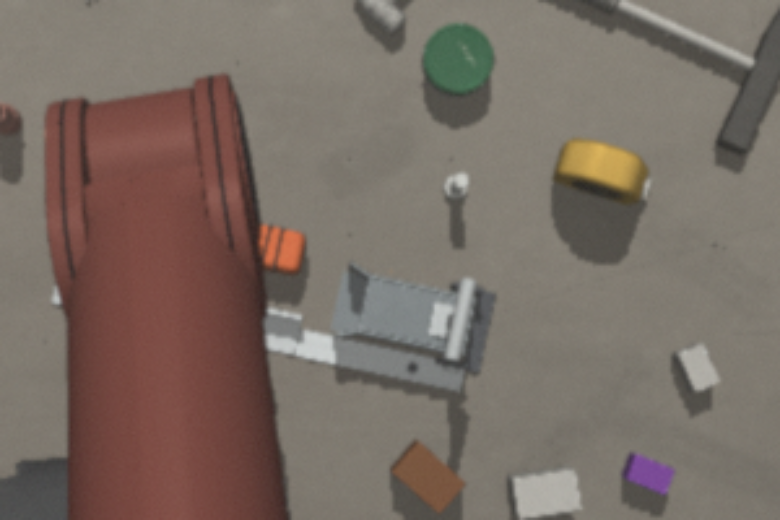

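Request:
step_arm(rows=[{"grip": 0.6, "xyz": [0, 0, 0], "twist": 0}, {"grip": 0.6, "xyz": [0, 0, 0], "twist": 0}, {"grip": 0.6, "xyz": [0, 0, -0.03], "twist": 0}, {"grip": 0.6, "xyz": [0, 0, -0.06], "twist": 0}, {"grip": 0, "xyz": [0, 0.03, -0.065], "twist": 0}, {"grip": 0, "xyz": [0, 0.052, -0.065], "twist": 0}, {"grip": 0, "xyz": [0, 0.052, -0.05], "twist": 0}, {"grip": 0, "xyz": [0, 0.052, -0.02], "twist": 0}, {"grip": 0, "xyz": [0, 0.052, 0.0], "twist": 0}, {"grip": 0, "xyz": [0, 0.052, 0.0], "twist": 0}, {"grip": 0, "xyz": [0, 0.052, 0.0], "twist": 0}])

```text
time: 10.05
ee_pos: [0.6458, -0.0669, 0.0144]
tcp_rot: [[0.193, 0.981, 0.012], [0.981, -0.193, -0.01], [-0.007, 0.014, -1.0]]
force: [1.2, -0.6, -0.2]
finger_gap: -0.0002
```

```bash
python3 - <<'E'
from st import *
b=cams.get_image('scene')
save('s5',cv2.resize(b[180:360,180:480],None,fx=2.6,fy=2.6)); s=show(); go(60,206,14,s); go(32,206,14,s)
E
```

```text
t 10.1 p [ 0.6461 -0.0669  0.0148] H [ 82.3 206.2] yawH 1.571 f [-0.2 -0.2  0.3] fH [-0.2 -0.2] gap 0.0002 q [ 0.36  0.55 -0.43  1.67  0.28  0.97 -0.37]
move [-0.0002 -0.0223  0.0005]
move [-0.0002 -0.0503  0.0001]
```

View pics/s5.png

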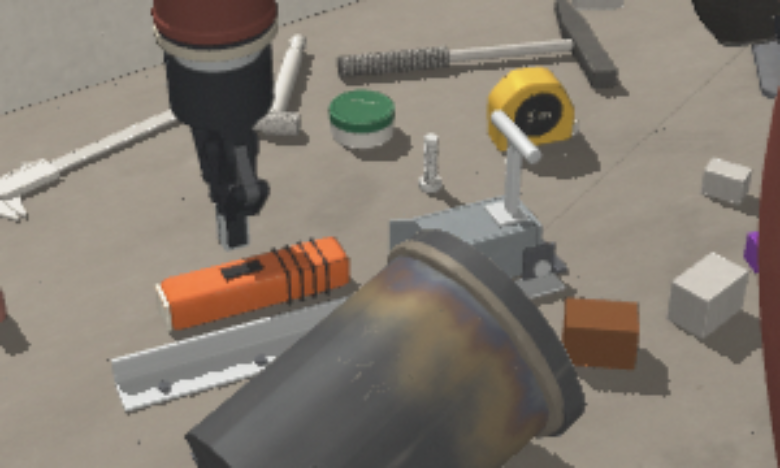

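Request:
step_arm(rows=[{"grip": 0, "xyz": [0, -0.015, 0.001], "twist": 0}, {"grip": 0, "xyz": [0, -0.022, 0.001], "twist": 0}, {"grip": 0, "xyz": [0, -0.028, 0.001], "twist": 0}, {"grip": 0, "xyz": [0, -0.034, 0.001], "twist": 0}, {"grip": 0, "xyz": [0, -0.039, 0.001], "twist": 0}, {"grip": 0, "xyz": [0, -0.043, 0.001], "twist": 0}, {"grip": 0, "xyz": [0, -0.047, 0.001], "twist": 0}])

```text
time: 10.98
ee_pos: [0.5999, -0.0579, 0.0132]
tcp_rot: [[0.193, 0.981, 0.013], [0.981, -0.193, -0.01], [-0.007, 0.014, -1.0]]
force: [1.2, -0.6, 1.3]
finger_gap: -0.0001
```

```bash
python3 - <<'E'
from st import *
b=cams.get_image('scene')
save('s6',cv2.resize(b[220:350,210:410],None,fx=4,fy=4)); s=show()
E
```

```text
t 11.025 p [ 0.5994 -0.0578  0.013 ] H [ 34.6 206.2] yawH 1.571 f [ 0.9 -0.2  0.5] fH [ 0.9 -0.1] gap -0.0004 q [ 0.38  0.47 -0.45  1.79  0.26  0.92 -0.38]
```

View pics/s6.png

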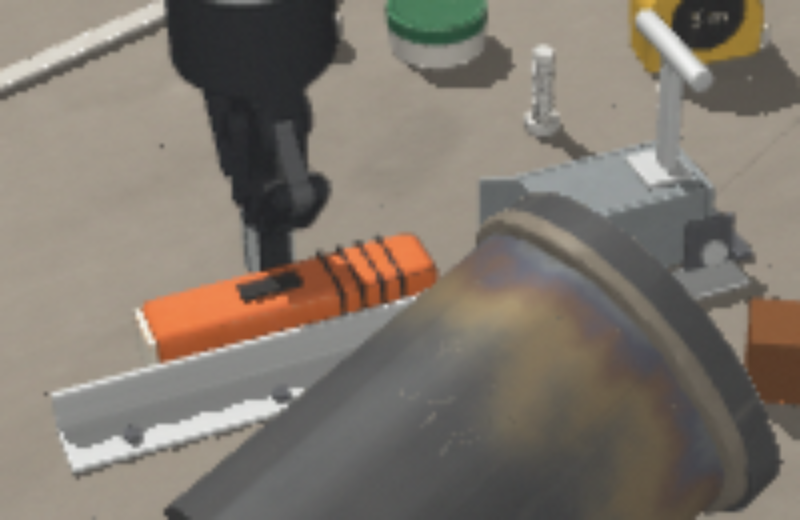

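Request:
step_arm(rows=[{"grip": 0, "xyz": [0, -0.003, 0], "twist": 0}, {"grip": 0, "xyz": [0, -0.005, 0], "twist": 0}, {"grip": 0, "xyz": [0, -0.007, 0], "twist": 0}, {"grip": 0, "xyz": [0, -0.009, 0], "twist": 0}])

```text
time: 11.52
ee_pos: [0.5947, -0.0568, 0.0149]
tcp_rot: [[0.193, 0.981, 0.021], [0.981, -0.193, -0.011], [-0.006, 0.022, -1.0]]
force: [15.2, -3.8, 2.1]
finger_gap: 0.0004
```

```bash
python3 - <<'E'
from st import *
b=cams.get_image('scene')
save('s7',cv2.resize(b[220:350,210:410],None,fx=4,fy=4)); s=show()
E
```

```text
t 11.575 p [ 0.5948 -0.0569  0.0151] H [ 29.9 206.2] yawH 1.57 f [12.5 -2.6  1.5] fH [12.8 -0.1] gap -0.0003 q [ 0.38  0.46 -0.45  1.81  0.26  0.91 -0.38]
```

View pics/s7.png

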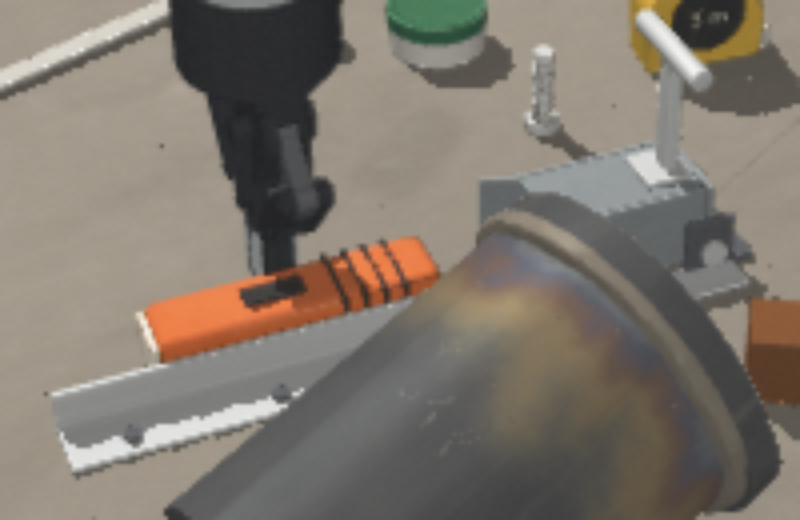

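Request:
step_arm(rows=[{"grip": 0, "xyz": [0, 0.012, 0], "twist": 0}, {"grip": 0, "xyz": [0, 0.012, -0.04], "twist": 0}, {"grip": 0, "xyz": [0.03, -0.01, -0.06], "twist": 0}, {"grip": 0, "xyz": [0.07, -0.029, -0.06], "twist": 0}, {"grip": 0, "xyz": [0.1, -0.029, -0.06], "twist": 0}, {"grip": 0, "xyz": [0.1, -0.029, -0.03], "twist": 0}, {"grip": 0, "xyz": [0.1, -0.029, -0.005], "twist": 0}, {"grip": 0, "xyz": [0.1, -0.029, 0.001], "twist": 0}, {"grip": 0, "xyz": [0.1, -0.029, 0.001], "twist": 0}])

```text
time: 12.7
ee_pos: [0.5855, 0.0469, 0.0127]
tcp_rot: [[0.193, 0.981, 0.02], [0.981, -0.193, -0.011], [-0.006, 0.022, -1.0]]
force: [0.3, -0.4, -0.1]
finger_gap: 0.0002
```

```bash
python3 - <<'E'
from st import *
b=cams.get_image('scene')
save('s8',cv2.resize(b[220:350,210:410],None,fx=4,fy=4)); s=show(); a=cams.get_image('top'); save('t8',cv2.resize(a[170:310,190:390],None,fx=4,fy=4))
E
```

```text
t 12.75 p [0.586  0.0469 0.0133] H [  1.3 306.3] yawH 1.57 f [-0.4  1.   0.2] fH [-0.6  0.9] gap 0.0001 q [ 0.24  0.45 -0.49  1.83  0.28  0.9  -0.58]
```

View pics/s8.png

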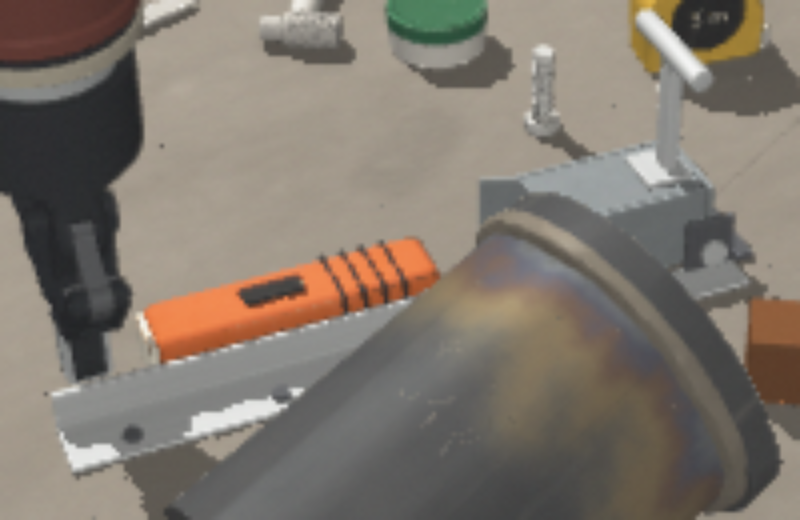

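View pics/t8.png

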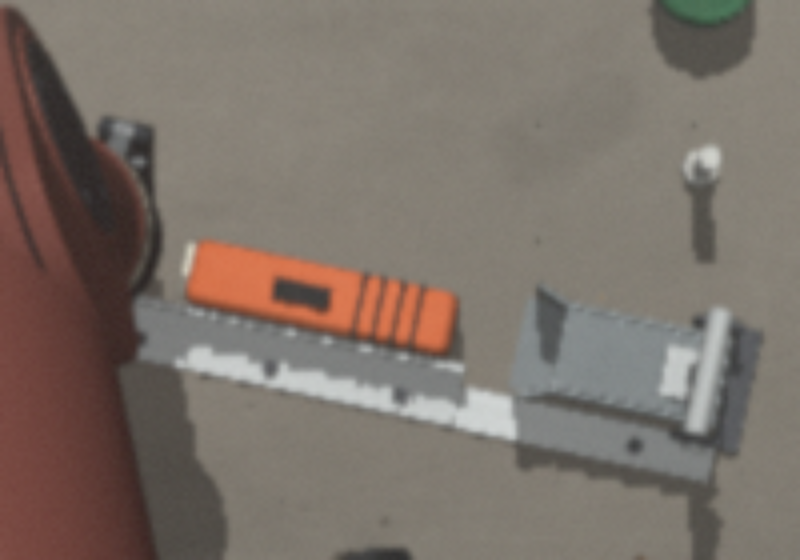

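Request:
step_arm(rows=[{"grip": 0, "xyz": [-0.012, 0.0, 0], "twist": 0}, {"grip": 0, "xyz": [-0.022, 0, 0], "twist": 0}, {"grip": 0, "xyz": [-0.032, 0, 0], "twist": 0}, {"grip": 0, "xyz": [-0.042, 0, 0], "twist": 0}, {"grip": 0, "xyz": [-0.052, 0, 0], "twist": 0}, {"grip": 0, "xyz": [-0.062, 0, 0], "twist": 0}, {"grip": 0, "xyz": [-0.072, 0, 0], "twist": 0}, {"grip": 0, "xyz": [-0.082, 0, 0], "twist": 0}])

```text
time: 13.8
ee_pos: [0.5702, -0.0343, 0.014]
tcp_rot: [[0.193, 0.981, 0.022], [0.981, -0.193, -0.011], [-0.006, 0.023, -1.0]]
force: [0.3, 0.6, -0.4]
finger_gap: 0.0001
```

```bash
python3 - <<'E'
from st import *
b=cams.get_image('scene')
save('s9',cv2.resize(b[220:350,210:410],None,fx=4,fy=4)); s=show(); a=cams.get_image('top'); save('t9',cv2.resize(a[170:310,190:390],None,fx=4,fy=4))
E
```

```text
t 13.85 p [ 0.5699 -0.0361  0.014 ] H [  1.5 221.8] yawH 1.568 f [-0.8 -0.4  0.9] fH [-0.7 -0.6] gap -0.0004 q [ 0.37  0.42 -0.47  1.88  0.26  0.88 -0.42]
```

View pics/s9.png

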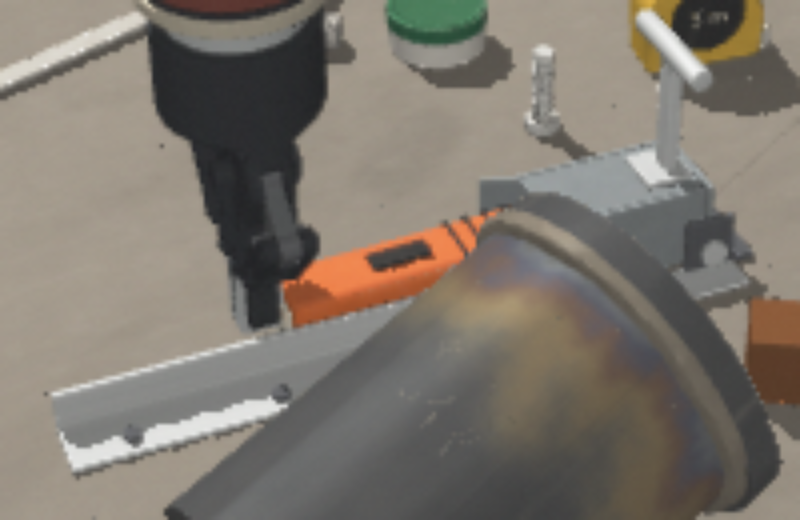

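View pics/t9.png

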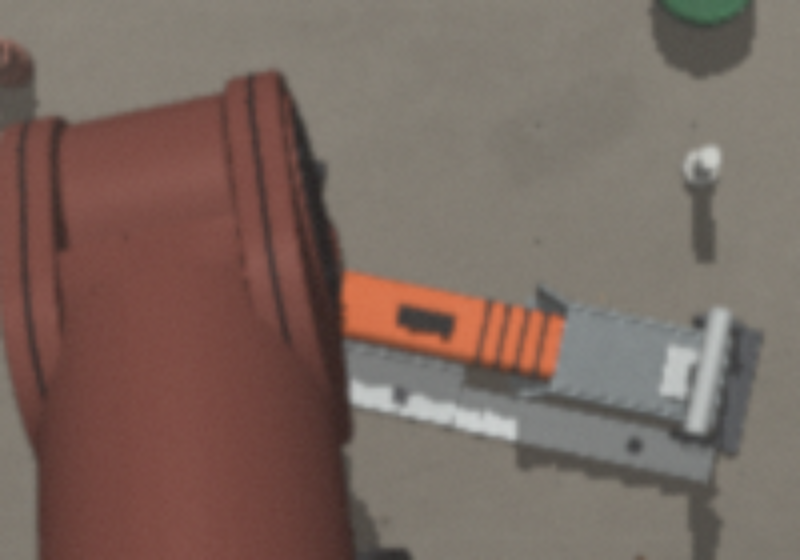

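Request:
step_arm(rows=[{"grip": 0, "xyz": [-0.008, 0.0, 0], "twist": 0}, {"grip": 0, "xyz": [-0.016, 0, 0], "twist": 0}, {"grip": 0, "xyz": [-0.024, 0, 0], "twist": 0}, {"grip": 0, "xyz": [-0.032, 0, 0], "twist": 0}, {"grip": 0, "xyz": [-0.039, 0, 0], "twist": 0}, {"grip": 0, "xyz": [-0.046, 0, 0], "twist": 0}, {"grip": 0, "xyz": [-0.052, 0, 0], "twist": 0}, {"grip": 0, "xyz": [-0.057, 0, 0], "twist": 0}, {"grip": 0, "xyz": [-0.061, 0, 0], "twist": 0}])

```text
time: 15.02
ee_pos: [0.5581, -0.0954, 0.0144]
tcp_rot: [[0.195, 0.981, 0.022], [0.981, -0.195, -0.011], [-0.007, 0.023, -1.0]]
force: [0.7, 1.9, 1.0]
finger_gap: -0.0003
```

```bash
python3 - <<'E'
from st import *
s=show()
E
```

```text
t 15.025 p [ 0.5581 -0.0954  0.0144] H [  1.4 161.2] yawH 1.568 f [0.7 1.9 1. ] fH [0.3 2. ] gap -0.0003 q [ 0.47  0.41 -0.46  1.89  0.24  0.88 -0.3 ]
```

Request:
step_arm(rows=[{"grip": 0, "xyz": [-0.003, 0.0, 0], "twist": 0}, {"grip": 0, "xyz": [-0.005, 0, 0], "twist": 0}, {"grip": 0, "xyz": [-0.007, 0, 0], "twist": 0}, {"grip": 0, "xyz": [-0.009, 0, 0], "twist": 0}])

```text
time: 15.52
ee_pos: [0.5567, -0.1032, 0.0147]
tcp_rot: [[0.195, 0.981, 0.022], [0.981, -0.194, -0.01], [-0.006, 0.024, -1.0]]
force: [1.7, 6.8, 0.5]
finger_gap: -0.0001
```

```bash
python3 - <<'E'
from st import *
s=show()
E
```

```text
t 15.525 p [ 0.5567 -0.1032  0.0147] H [  1.5 153.3] yawH 1.569 f [1.7 6.8 0.5] fH [0.4 7. ] gap -0.0001 q [ 0.48  0.4  -0.45  1.89  0.24  0.88 -0.28]
```

Request:
step_arm(rows=[{"grip": 0, "xyz": [-0.003, 0.0, 0], "twist": 0}, {"grip": 0, "xyz": [-0.004, 0, 0], "twist": 0}])

```text
time: 15.78
ee_pos: [0.5569, -0.1034, 0.015]
tcp_rot: [[0.192, 0.981, 0.024], [0.981, -0.192, -0.006], [-0.002, 0.025, -1.0]]
force: [2.9, 13.9, 1.2]
finger_gap: 0.0002
```

```bash
python3 - <<'E'
from st import *
a=cams.get_image('scene')
save('s10',cv2.resize(a[200:350,210:430],None,fx=3.6,fy=3.6)); s=show()
E
```

```text
t 15.825 p [ 0.5569 -0.1034  0.0149] H [  1.7 153.2] yawH 1.572 f [ 2.  11.6  1.5] fH [-0.3 11.7] gap 0.0001 q [ 0.49  0.4  -0.46  1.89  0.23  0.87 -0.27]
```

View pics/s10.png

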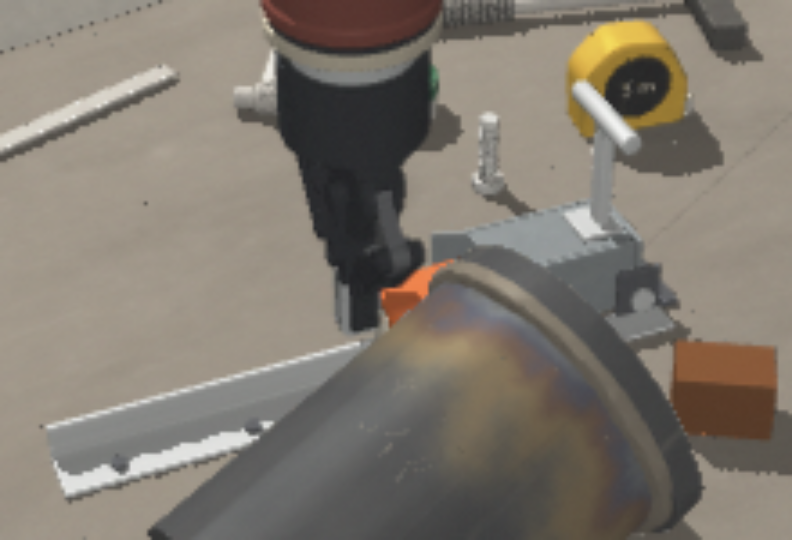

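Request:
step_arm(rows=[{"grip": 0, "xyz": [0.012, 0.0, 0], "twist": 0}, {"grip": 0, "xyz": [0.014, 0, -0.04], "twist": 0}, {"grip": 0, "xyz": [0.012, 0, -0.085], "twist": 0}, {"grip": 0, "xyz": [-0.04, 0, -0.085], "twist": 0}, {"grip": 0, "xyz": [-0.08, 0, -0.085], "twist": 0}, {"grip": 0, "xyz": [-0.105, 0, -0.085], "twist": 0}, {"grip": 0, "xyz": [-0.105, 0, -0.085], "twist": 0}, {"grip": 0, "xyz": [-0.105, 0, -0.085], "twist": 0}])

```text
time: 16.82
ee_pos: [0.535, -0.2047, 0.1]
tcp_rot: [[0.191, 0.981, 0.024], [0.982, -0.191, -0.006], [-0.001, 0.024, -1.0]]
force: [0.9, 1.1, 1.0]
finger_gap: 0.0001
```

```bash
python3 - <<'E'
from st import *
a=cams.get_image('scene')
save('s11',cv2.resize(a[170:350,210:480],None,fx=2.9,fy=2.9)); s=show(); a=cams.get_image('top'); save('t11',cv2.resize(a[170:340,210:480],None,fx=2.9,fy=2.9))
E
```

```text
t 16.875 p [ 0.5351 -0.2044  0.1001] H [-0.2 49.9] yawH 1.574 f [ 0.4 -0.4  1. ] fH [ 0.5 -0.3] gap -0.0004 q [ 0.66  0.3  -0.43  1.81  0.14  1.03 -0.02]
```

View pics/s11.png

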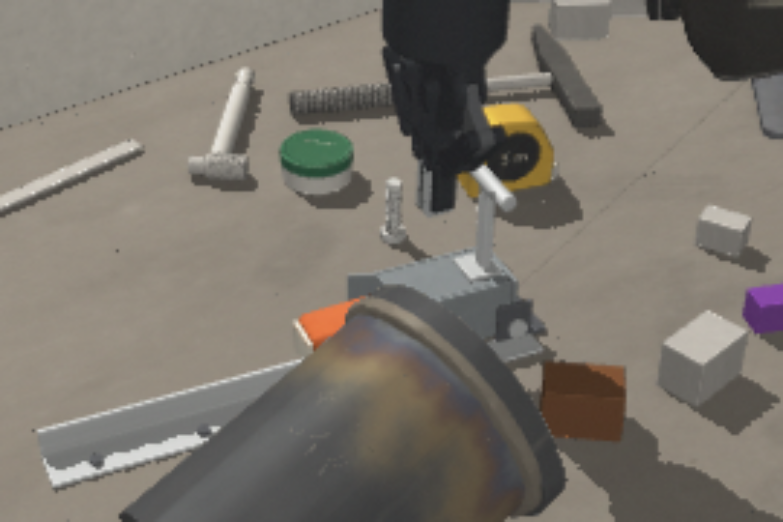

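View pics/t11.png

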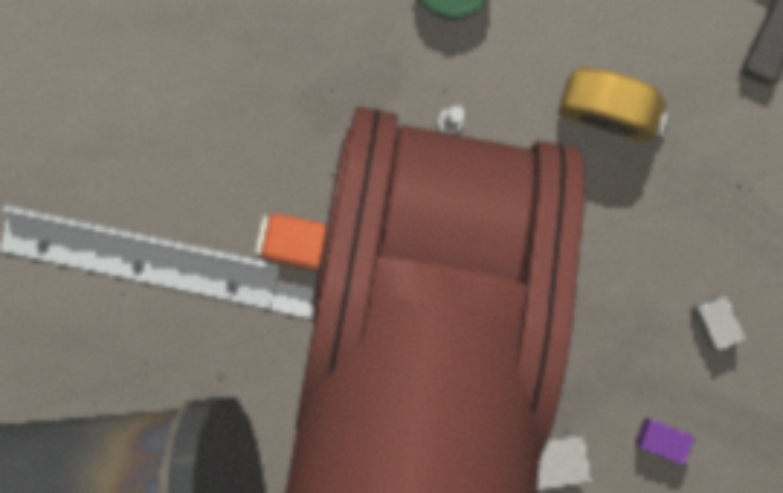

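Request:
step_arm(rows=[{"grip": 0, "xyz": [-0.015, 0.0, -0.002], "twist": 0}, {"grip": 0, "xyz": [-0.023, 0, -0.002], "twist": 0}, {"grip": 0, "xyz": [-0.036, 0, -0.003], "twist": 0}, {"grip": 0, "xyz": [-0.049, 0, -0.003], "twist": 0}, {"grip": 0, "xyz": [-0.062, 0, 0], "twist": 0}, {"grip": 0, "xyz": [-0.075, 0, 0.003], "twist": 0}])

```text
time: 17.68
ee_pos: [0.5206, -0.279, 0.0968]
tcp_rot: [[0.19, 0.981, 0.024], [0.982, -0.19, -0.006], [-0.001, 0.024, -1.0]]
force: [0.5, 2.9, -0.6]
finger_gap: 0.0001
```

```bash
python3 - <<'E'
from st import *
a=cams.get_image('scene')
save('s12',cv2.resize(a[170:350,210:480],None,fx=2.9,fy=2.9)); s=show()
E
```

```text
t 17.725 p [ 0.5198 -0.2811  0.0963] H [ -0.4 -28.3] yawH 1.572 f [-0.1 -0.9 -0.3] fH [ 0.1 -0.9] gap -0.0003 q [ 0.75  0.34 -0.39  1.77  0.14  1.04  0.12]
```

View pics/s12.png

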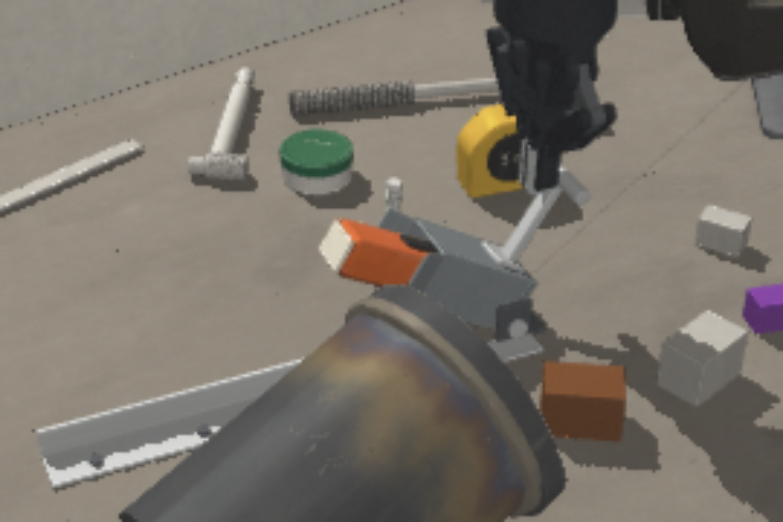

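Request:
step_arm(rows=[{"grip": 0, "xyz": [-0.009, 0.0, 0.005], "twist": 0}, {"grip": 0, "xyz": [-0.018, 0, 0.011], "twist": 0}, {"grip": 0, "xyz": [-0.028, 0, 0.018], "twist": 0}, {"grip": 0, "xyz": [-0.037, 0, 0.027], "twist": 0}, {"grip": 0, "xyz": [-0.043, 0, 0.033], "twist": 0}, {"grip": 0, "xyz": [-0.048, 0, 0.04], "twist": 0}, {"grip": 0, "xyz": [-0.052, 0, 0.045], "twist": 0}, {"grip": 0, "xyz": [-0.055, 0, 0.05], "twist": 0}, {"grip": 0, "xyz": [-0.059, 0, 0.055], "twist": 0}])

```text
time: 18.85
ee_pos: [0.5099, -0.3396, 0.0413]
tcp_rot: [[0.192, 0.981, 0.023], [0.981, -0.192, -0.007], [-0.002, 0.024, -1.0]]
force: [-1.0, -0.5, -0.5]
finger_gap: 0.0
```

```bash
python3 - <<'E'
from st import *
a=cams.get_image('scene')
save('s13',cv2.resize(a[170:350,210:480],None,fx=2.9,fy=2.9)); s=show()
E
```

```text
t 18.9 p [ 0.5092 -0.3401  0.0405] H [  0.5 -88.2] yawH 1.571 f [-1.2 -0.3 -1.2] fH [-1.1 -0.5] gap 0.0002 q [ 0.8   0.44 -0.35  1.76  0.17  0.95  0.19]
```

View pics/s13.png

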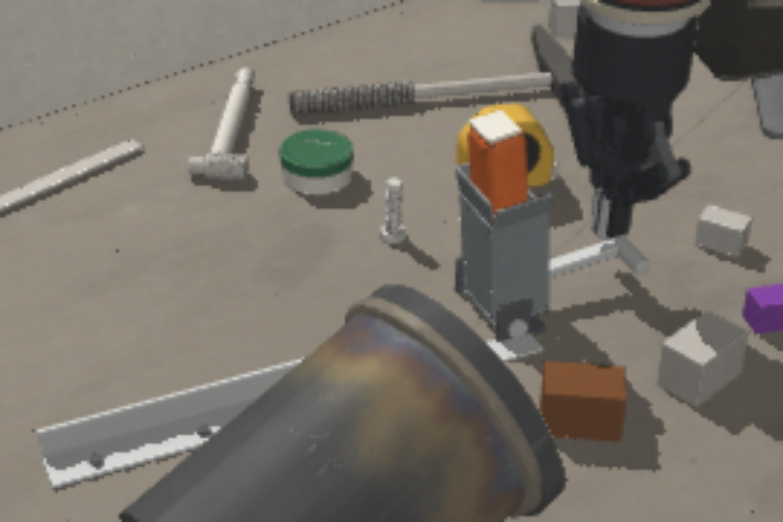

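Request:
step_arm(rows=[{"grip": 0, "xyz": [-0.009, 0.0, 0.004], "twist": 0}, {"grip": 0, "xyz": [-0.011, 0, 0.009], "twist": 0}, {"grip": 0, "xyz": [-0.011, 0, 0.012], "twist": 0}, {"grip": 0, "xyz": [-0.011, 0, 0.014], "twist": 0}, {"grip": 0, "xyz": [-0.011, 0, 0.015], "twist": 0}])

```text
time: 19.52
ee_pos: [0.5074, -0.3513, 0.0275]
tcp_rot: [[0.192, 0.981, 0.022], [0.981, -0.192, -0.008], [-0.003, 0.023, -1.0]]
force: [-10.7, 3.5, 26.3]
finger_gap: -0.0002
```

Request:
step_arm(rows=[{"grip": 0, "xyz": [0, 0.0, -0.02], "twist": 0}, {"grip": 0, "xyz": [0, 0, -0.06], "twist": 0}, {"grip": 0, "xyz": [-0.02, 0, -0.12], "twist": 0}, {"grip": 0, "xyz": [-0.06, -0.04, -0.17], "twist": 0}, {"grip": 0, "xyz": [-0.1, -0.1, -0.18], "twist": 0}, {"grip": 0, "xyz": [-0.1, -0.12, -0.18], "twist": 0}, {"grip": 0, "xyz": [-0.1, -0.12, -0.18], "twist": 0}])

```text
time: 20.4
ee_pos: [0.3635, -0.4265, 0.2058]
tcp_rot: [[0.197, 0.98, 0.022], [0.98, -0.197, -0.009], [-0.005, 0.023, -1.0]]
force: [1.0, 0.4, 0.4]
finger_gap: -0.0002
```

```bash
python3 - <<'E'
from st import *
a=cams.get_image('scene')
save('s14',cv2.resize(a[170:350,210:480],None,fx=2.9,fy=2.9)); s=show(); a=cams.get_image('top'); save('t14',cv2.resize(a[130:340,180:480],None,fx=2.6,fy=2.6))
for th in (80,85,90):
  t=np.radians(th); y,z=10*np.cos(t)-100*np.sin(t),12+10*np.sin(t)+100*np.cos(t)
  for x in(-30,30): 
    p=np.append(H+RH@[x/1000,y/1000],z/1000); print(th,(proj('scene',p)-[210,170])*2.9,(proj('top',p)-[180,130])*2.6)
E
```

```text
t 20.45 p [ 0.3656 -0.4254  0.2055] H [-124.  -199.7] yawH 1.569 f [ 0.6  0.6 -0.3] fH [0.4 0.7] gap 0.0002 q [ 1.06  0.17 -0.3   1.73  0.04  1.23  0.55]
80 [640.64668445 257.0139273 ] [603.96888466 413.02227118]
80 [594.83321256 211.68574605] [618.76825592 337.87278557]
85 [641.81370191 266.38150918] [604.40349486 413.35092647]
85 [596.1744112  220.87944923] [619.08206149 338.80410871]
90 [642.01239576 276.0753479 ] [603.87226791 413.47557993]
90 [596.58015094 230.38130858] [618.43417509 339.53206638]
```

View pics/s14.png

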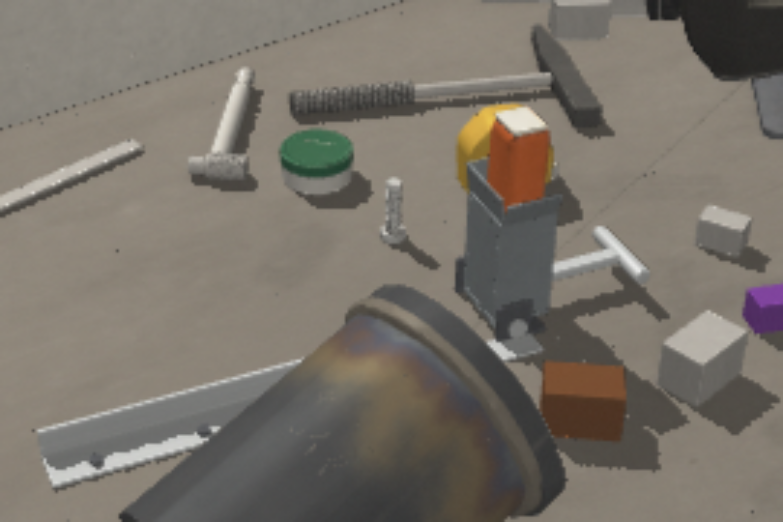

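View pics/t14.png

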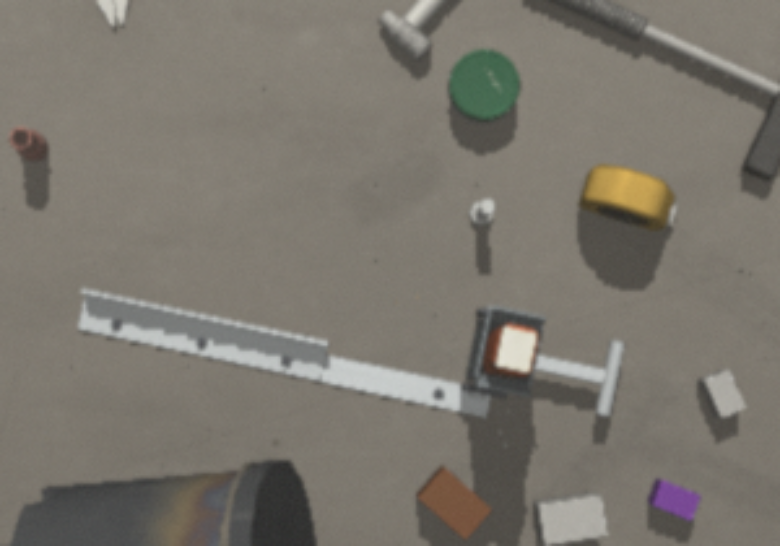

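```bash
python3 -c "
from station import hand_in
print(hand_in())"
```

```text
the job is handed in; nothing more can be done
None
```

The hand lamp is stowed: it sits lens up in the cup, the cup stands fully upright, and I handed the job in at about 20.5 s of the 72 s.

- **Block:** I took the larger of the two light grey blocks. It now lies on the bench about 115 mm to the holder's −x side, clear of the lever's path and not touching the brown or purple blocks.
- **Lamp:** I set it down in line with the lane and pushed it against the fence (about 13 N). I then slid it rear end first into the lying cup, where it stalled at 12–14 N. The fingertip was at y = 153 mm, against about 152 mm expected for a fully seated lamp.
- **Lever:** I pushed it over, then pressed down on the bar. It met firm resistance with the bar's top at about 28 mm, which matches the upright stop. That press read about 26 N vertically, the highest wrist force I saw.

In the final pictures, taken with the gripper well clear, the bar's ends fit a cup angle of 90° to within about 2 pixels. Both views show the lamp standing lens up, and the tape measure, tin, bolt, gas cup and other blocks look unmoved. None of my last checks failed or disagreed.

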